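# Pack four painted toy figures in their matching cartons

### The job

Pack the four painted figures: stand each one upright in the foot pocket of the open carton of its own kind (yellow chick in yellow, pink piglet in pink, white hare in white, green frog in green), facing straight out of the carton's open front. Set them down gently rather than dropping them, do not tip any figure over, and leave the paint jar and the brush pot where they stand.

Things in the scene. Friction and masses are not known exactly. Their poses are not given: they have to be found in the camera images.
- chick: Loose rigid toy: yellow chick with an orange lower half and orange beak, a red comb and an orange tail. About 70 g, 86 mm tall, round foot 48 mm across; round barrel 45 mm across with straight sides 14 to 46 mm above the underside (grip there, across left and right); head narrower. Origin: centre of its underside. x points the way it faces, z up.
- piglet: Loose rigid toy: pink piglet with a darker pink snout and two pointed ears. About 70 g, 89 mm tall, round foot 48 mm across; round barrel 48 mm across with straight sides 14 to 46 mm above the underside (grip there, across left and right); head narrower. Origin: centre of its underside. x points the way it faces, z up.
- hare: Loose rigid toy: white hare with two upright ears (pink inside) and a carrot at its chest. About 70 g, 89 mm tall, round foot 48 mm across; round barrel 43 mm across with straight sides 14 to 46 mm above the underside (grip there, across left and right); head narrower. Origin: centre of its underside. x points the way it faces, z up.
- frog: Loose rigid toy: green frog with two bulging eyes on top and a pale belly. About 70 g, 83 mm tall, round foot 48 mm across; round barrel 48 mm across with straight sides 14 to 46 mm above the underside (grip there, across left and right); head narrower. Origin: centre of its underside. x points the way it faces, z up.
- chick_carton: Fixed open brown carton, yellow insert and yellow header card with a chick on it. 103 deep, 106 wide. Square foot pocket 64 x 64, its floor 3 above the bench, insert top 13; side walls 20 high, back card 66 high, front open. Origin: bench height, middle of front edge; x points out of the front, z up. Pocket centre x = -50, y = 0; back card x = -100 to -103 (mm).
- piglet_carton: Fixed open brown carton, pink insert and pink header card with a piglet on it. 103 deep, 106 wide. Square foot pocket 64 x 64, its floor 3 above the bench, insert top 13; side walls 20 high, back card 66 high, front open. Origin: bench height, middle of front edge; x points out of the front, z up. Pocket centre x = -50, y = 0; back card x = -100 to -103 (mm).
- hare_carton: Fixed open brown carton, white insert and white header card with a hare on it. 103 deep, 106 wide. Square foot pocket 64 x 64, its floor 3 above the bench, insert top 13; side walls 20 high, back card 66 high, front open. Origin: bench height, middle of front edge; x points out of the front, z up. Pocket centre x = -50, y = 0; back card x = -100 to -103 (mm).
- frog_carton: Fixed open brown carton, green insert and green header card with a frog on it. 103 deep, 106 wide. Square foot pocket 64 x 64, its floor 3 above the bench, insert top 13; side walls 20 high, back card 66 high, front open. Origin: bench height, middle of front edge; x points out of the front, z up. Pocket centre x = -50, y = 0; back card x = -100 to -103 (mm).
- paint_jar: Bystander: closed crimson paint jar with a white cap, 56 mm across, 70 mm tall, loose. Origin: centre of its underside.
- brush_pot: Bystander: clear pot, 66 mm across and 85 mm tall, with five paint brushes standing in it up to about 200 mm above the bench and leaning out to about 40 mm from its axis, loose. Origin: centre of its underside.
Mind the look-alikes: they are no part of the job. Leave any purple or red look-alike of the piglet_carton alone.

How it is judged:
By the outcome, as a careful person would: the job done as asked, in the order asked, and still so for the second after the job is handed in, with the robot touching nothing.
It also fails if it takes over 112 s, if anything falls off the work surface, if the arm or the gripper's body presses on something with over 40 N, if the wrist force passes 120 N, or if a joint passes its speed limit or range.

### The arm

A 7-joint arm with a two-finger parallel gripper is mounted at the origin on the work surface. World frame = base frame: x ahead of the robot, y to its left, z up, the work surface at z = 0. Lengths are in m, angles in rad, forces in N, time in s.
With the tool pointing down it reaches from about 0.4 to 0.85 m from the base axis. Payload 10.4 kg.
Tool frame: the origin (TCP) lies between the finger pads; the fingertips stand ahead of it and the grasp point (between the pads) lies 6 mm ahead of it (finger_overhang is the z of the fingertips in the tool frame, in m); z points along the fingers, y is the direction in which the jaws open and shut (so a half turn about z gives the same grasp; the last joint's range is limited). The gripper opens to 85 mm and grips with 20 to 120 N. Pads are 22 mm wide; open, the fingers measure 114 mm over their backs; the gripper's body (76 mm by 85 mm) begins 54 mm behind the grasp point. The pads swing forward as they close: fully open they stand 13 mm farther back than shut.
Start: joints at [-1.343, 0.332, -0.065, 1.46, 0.022, 1.35, -0.088], TCP at [0.155, 0.605, 0.256] pointing down, gripper open.
Joint ranges: [-2.6, 2.6], [-0.5, 2.12], [-1.47, 1.34], [0.16, 2.42], [-1.27, 4.41], [0.06, 2.06], [-2.6, 2.6]. Speed limits (rad/s): [2.22, 2.22, 2.79, 2.79, 3.14, 3.14, 3.14].

### API

Orientations are given as a unit quaternion [x, y, z, w].
In Python, from workcell import * gives the robot as it stands.
- The arm moves only by the shell command python3 -m creep 'ROWS' [FORCE]. ROWS is JSON, a list of rows, each a list of 7 numbers: the turn, a rotation vector about the tool's x, y, z in rad, then the shift along the tool's x, y, z in mm, then the closure in counts, from 0 (fully open) to 255 (shut). In form: [[wx, wy, wz, dx, dy, dz, claw], ...]. A call has 1 to 8 rows; each row shifts and turns the commanded pose from where the row before left it, along the tool's axes as they then stand; what a row does not reach is not made up. A row lasts 1/10 s, in which the tool goes at most 50 mm and 8.59 degrees, less where a joint would pass 70% of its speed; a pose out of reach is approached as far as the arm can. A call is refused whole if a number of a shift passes 50 or a number of a turn 0.15, either way. A call with a gripper value outside its range is refused whole. The fingers move at their own pace and stop on an object; FORCE is the grip in N (left out, the last holds). Time passes only in rows, so rows that do not move let the fingers close. It gives the time, the measured TCP pose, the force and the opening at its end, in the units of the state.
- get_obs(): the state, without advancing time (a new reading comes with each control period).
- camera(name): name is "side" or "top" or "wrist"; returns (picture, depth): 384x512x3 uint8, blue, green, red; 384x512 float32, m along the optical axis (not along the pixel's ray), 0 where there is no reading.
- camera_model(name): a dict with "camera_matrix" (3x3 intrinsics, pixels), "k1" (the pictures are not rectified: a ray, as slopes to the right and down, at radius r is drawn at 1 + k1 r^2 times it, then the intrinsics apply), "R" (3x3) and "t" (3): a world point X has camera coordinates R X + t; the wrist camera has in their place "mount" (4x4, takes a point from camera to tool coordinates, whose origin is the TCP and whose axes are the flange's). Camera axes: x right, y down, z forward; pixel columns grow to the right and rows downward; lengths in m; the calibration is good to about 2 mm. A picture is of the moment at which its call begins: read the wrist's pose just before it. camera_model takes no time and is no camera call.
- hand_in(): hands the job in, once; it reports no verdict.
The state is a dict: "clock": time; "joint_pos": joint angles; "joint_velocities": joint speeds; "tau": joint torques, N m; "position": TCP position; "ee_rot": TCP orientation; "ft_force": force on the tool from outside, world axes, zero at the start; "torque": the same for the moment, N m; "grip_width": opening from 0.0 (shut) to 1.0 (fully open).
Only numpy, scipy, OpenCV 4.12 (cv2) and the standard library are available. Lean on these libraries where they do the work, as an engineer would, in place of code of your own. Each camera call takes 0.05 s, during which the arm holds its last target.

## Working session

There is one attempt and no reset: what is moved stays moved. The work goes in short steps, Python scripts to look and compute and a shell command to move; the robot and the scene stay as the last step left them, time stands still between calls to the robot, and variables do not carry over. Pictures are saved under pics/ and viewed, and the job is handed in when it is done.

```bash
ls; mkdir -p pics
python3 - <<'E'
from workcell import *
import cv2, numpy as np
o=get_obs();print(o)
for n in ["side","top","wrist"]:
    p,d=camera(n);cv2.imwrite(f"pics/{n}0.png",p);np.save(f"pics/{n}0.npy",d);m=camera_model(n);print(n,m)
E
```

```text
pics
{'clock': 0.0, 'joint_pos': array([-1.34264008,  0.33289611, -0.06472016,  1.46095672,  0.02158387,
        1.34988422, -0.08851826]), 'joint_velocities': array([-0.00152559,  0.00136397, -0.00057518,  0.00061619, -0.00060636,
       -0.00014152, -0.00025649]), 'tau': array([-1.54591216e-03, -6.25444508e+01,  4.80538595e-02, -3.91611671e+01,
        1.60825427e-02,  9.89140099e-03,  2.71322847e-05]), 'position': array([0.15498761, 0.60512425, 0.25549345]), 'ee_rot': array([ 1.25040657e-01,  9.92151354e-01, -7.21538567e-04, -6.85167761e-05]), 'ft_force': array([-0.20556828, -0.87102177, -0.4026799 ]), 'torque': array([-0.00972943, -0.05316341, -0.03811679]), 'grip_width': 0.9989036468028383}
side {'camera_matrix': array([[432.25685042,   0.        , 257.02071097],
       [  0.        , 432.25685042, 192.43018388],
       [  0.        ,   0.        ,   1.        ]]), 'k1': -0.10582382279220422, 'R': array([[ 0.99771418, -0.06538719, -0.01705677],
       [-0.0551214 , -0.64147455, -0.76516145],
       [ 0.03909028,  0.76435262, -0.64361248]]), 't': array([-0.63591599,  0.06959568, 
[... 279 characters left out ...]
 [-0.99258359,  0.00591616, -0.12141998],
       [ 0.12140731, -0.0024568 , -0.99259973]]), 't': array([0.02070557, 0.64831074, 0.96206705])}
wrist {'camera_matrix': array([[327.29141678,   0.        , 260.26430641],
       [  0.        , 327.29141678, 191.64711142],
       [  0.        ,   0.        ,   1.        ]]), 'k1': 9.311711946394187e-06, 'mount': array([[-2.01818505e-04, -9.46483079e-01, -3.22753375e-01,
         8.42854583e-02],
       [ 9.99999333e-01,  1.75922703e-04, -1.14120025e-03,
         3.83511320e-04],
       [ 1.13690637e-03, -3.22753390e-01,  9.46482412e-01,
        -1.18181463e-01],
       [ 0.00000000e+00,  0.00000000e+00,  0.00000000e+00,
         1.00000000e+00]])}
```

View pics/side0.png

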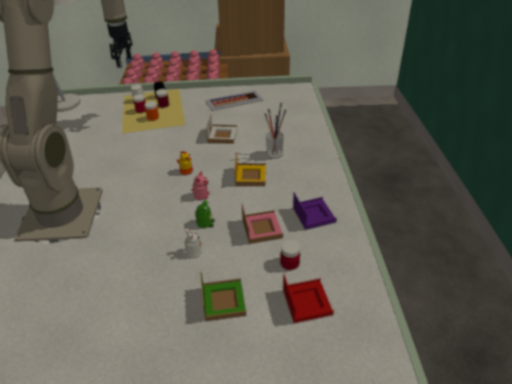

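View pics/top0.png

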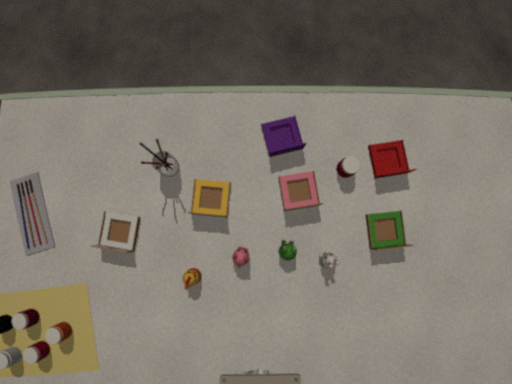

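View pics/wrist0.png

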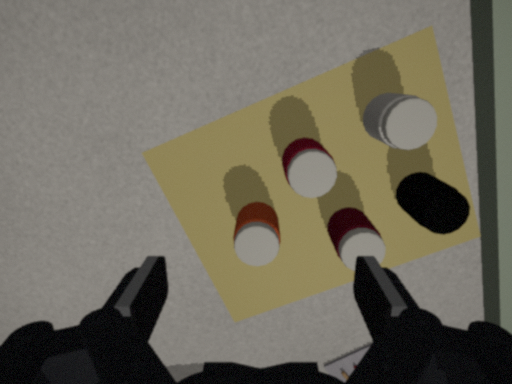

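```bash
cat > h.py <<'E'
import numpy as np, cv2
from workcell import *
from scipy.spatial.transform import Rotation as R
def undist(m,uv):
    K=m["camera_matrix"]; return cv2.undistortPoints(np.float64(uv).reshape(-1,1,2),K,np.array([m["k1"],0,0,0.])).reshape(-1,2)
def cloud(n,d,obs=None):
    m=camera_model(n); H,W=d.shape
    vv,uu=np.mgrid[0:H,0:W]; s=undist(m,np.stack([uu,vv],-1)).reshape(H,W,2)
    P=np.dstack([s[...,0]*d,s[...,1]*d,d])
    if n=="wrist":
        T=m["mount"]; P=P@T[:3,:3].T+T[:3,3]
        return P@R.from_quat(obs["ee_rot"]).as_matrix().T+obs["position"]
    return (P-m["t"])@m["R"]
E
python3 - <<'E'
from h import *
for n,crops in (("top",[(90,90,330,300)]),("side",[(170,70,350,330)])):
    p=cv2.imread(f"pics/{n}0.png")
    d=np.load(f"pics/{n}0.npy");C=cloud(n,d);np.save(f"pics/{n}C.npy",C)
    hsv=cv2.cvtColor(p,cv2.COLOR_BGR2HSV)
    print(n,d[d>0].min(),d.max())
# table height check
C=np.load("pics/topC.npy")
for (u,v) in [(240,230),(330,215),(150,290),(300,320)]: print(C[v,u])
C=np.load("pics/sideC.npy")
for (u,v) in [(230,330),(150,280),(250,200)]: print(C[v,u])
p=cv2.imread("pics/top0.png");cv2.imwrite("pics/t1.png",cv2.resize(p[105:300,80:280],None,fx=3.9,fy=3,interpolation=cv2.INTER_CUBIC)[:600])
cv2.imwrite("pics/t1.png",cv2.resize(p[105:300,85:285],None,fx=3,fy=3,interpolation=cv2.INTER_CUBIC))
cv2.imwrite("pics/t2.png",cv2.resize(p[105:300,225:425],None,fx=3,fy=3,interpolation=cv2.INTER_CUBIC))
p=cv2.imread("pics/side0.png")
cv2.imwrite("pics/s1.png",cv2.resize(p[100:260,160:350],None,fx=3.7,fy=3.7,interpolation=cv2.INTER_CUBIC))
E
```

```text
top 0.85116637 1.9516953
side 0.91788375 3.5428967
[0.530478   0.05506374 0.00214588]
[ 0.57232932 -0.21079819  0.00166274]
[0.35614748 0.31856401 0.00141227]
[ 2.69259961e-01 -1.17122636e-01  2.48043265e-04]
[ 0.54146129 -0.46018458  0.00111211]
[ 0.32757084 -0.29107119  0.00116934]
[0.61552932 0.01458732 0.00227532]
```

View pics/t1.png

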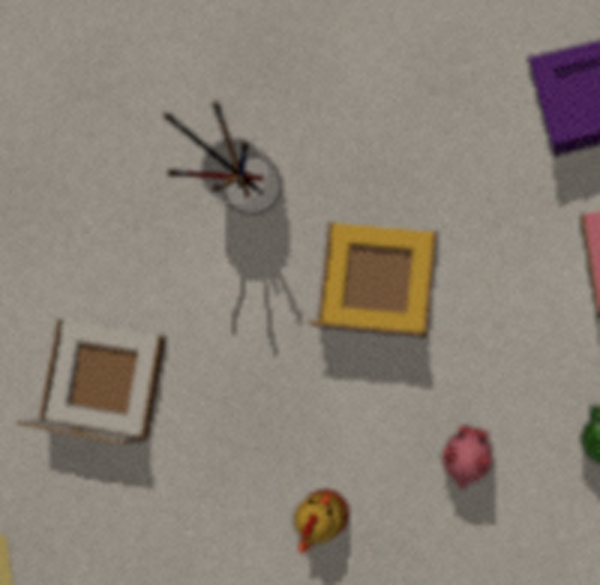

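View pics/t2.png

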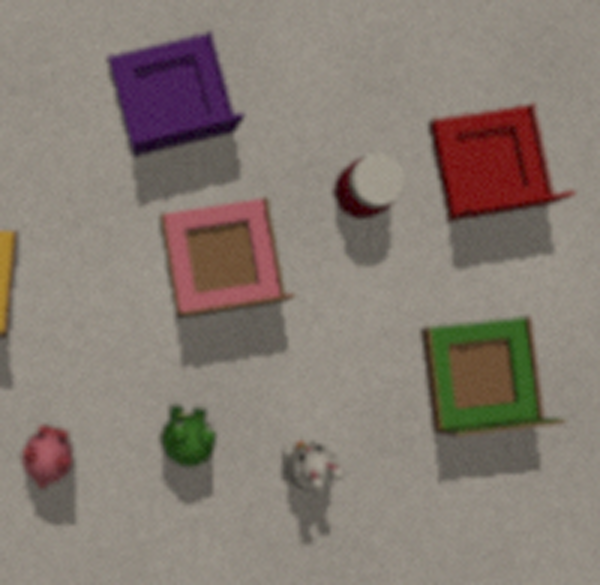

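View pics/s1.png

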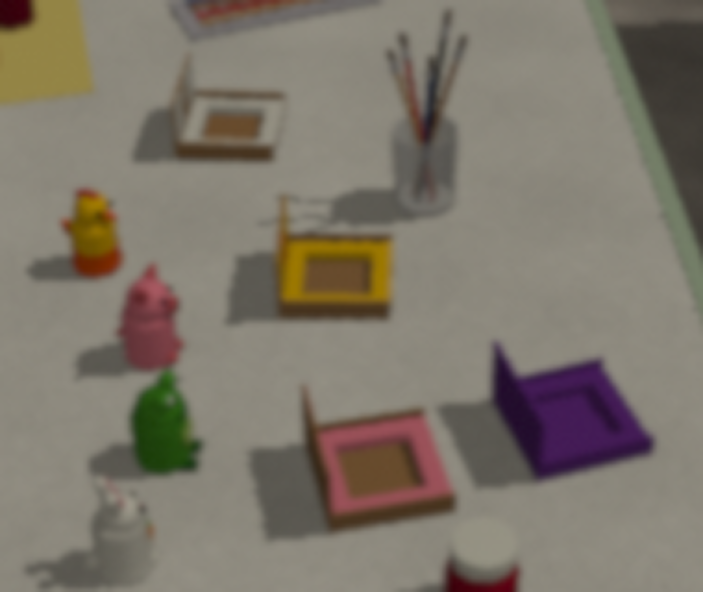

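Run:
```python
from h import *
import workcell
print([x for x in dir(workcell) if not x.startswith('__')])
try: print("fo",finger_overhang)
except Exception as e: print(e)
p=cv2.imread("pics/top0.png");C=np.load("pics/topC.npy");hsv=cv2.cvtColor(p,cv2.COLOR_BGR2HSV)
boxes=dict(chick=(180,262,204,292),piglet=(230,243,252,270),frog=(276,236,300,262),hare=(317,248,340,272),jar=(330,150,362,180),pot=(145,140,185,180))
for k,(a,b,c,d) in boxes.items():
    Q=C[b:d,a:c].reshape(-1,3); Q=Q[Q[:,2]>0.02]
    print(k,len(Q),Q.min(0).round(3),Q.max(0).round(3),((Q.min(0)+Q.max(0))/2).round(3))
    S=np.load("pics/sideC.npy").reshape(-1,3);c0=(Q.min(0)+Q.max(0))/2
    S=S[(S[:,2]>.01)&(S[:,2]<.25)&(np.hypot(*(S[:,:2]-c0[:2]).T)<.045)]
    if len(S): print("   side",len(S),S.min(0).round(3),S.max(0).round(3))
```

```text
['MotionError', 'camera', 'camera_model', 'finger_overhang', 'get_obs', 'hand_in']
fo 0.025
chick 255 [0.369 0.019 0.024] [0.527 0.212 1.034] [0.448 0.116 0.529]
piglet 242 [0.426 0.019 0.022] [0.527 0.076 1.034] [0.476 0.048 0.528]
   side 329 [0.433 0.024 0.01 ] [0.484 0.068 0.092]
frog 243 [ 0.449 -0.102  0.022] [0.527 0.019 1.034] [ 0.488 -0.042  0.528]
   side 56 [ 0.461 -0.086  0.01 ] [ 0.5   -0.064  0.087]
hare 225 [ 0.414 -0.213  0.021] [0.527 0.019 1.034] [ 0.471 -0.097  0.528]
   side 344 [ 0.446 -0.107  0.01 ] [ 0.5   -0.064  0.087]
jar 351 [ 0.683 -0.284  0.021] [ 0.736 -0.232  0.076] [ 0.71  -0.258  0.048]
   side 510 [ 0.681 -0.291  0.01 ] [ 0.736 -0.236  0.075]
pot 529 [0.527 0.019 0.02 ] [0.753 0.3   1.034] [0.64  0.159 0.527]
   side 164 [0.595 0.122 0.01 ] [0.681 0.195 0.026]
```

```bash
cat >> h.py <<'E'
from scipy.optimize import least_squares
def barrel(P,c0,r,zlo=.014,zhi=.046,rad=.04):
    Q=P.reshape(-1,3);Q=Q[np.isfinite(Q).all(1)&(Q[:,2]>zlo)&(Q[:,2]<zhi)&(np.hypot(Q[:,0]-c0[0],Q[:,1]-c0[1])<rad)]
    f=lambda c:np.hypot(Q[:,0]-c[0],Q[:,1]-c[1])-r
    s=least_squares(f,c0,loss="soft_l1",f_scale=.002);return s.x,len(Q),np.median(np.abs(f(s.x)))
E
python3 - <<'E'
from h import *
C=np.load("pics/topC.npy");dt=np.load("pics/top0.npy");C[dt==0]=np.nan
S=np.load("pics/sideC.npy");ds=np.load("pics/side0.npy");S[ds==0]=np.nan
boxes=dict(chick=(180,262,204,292,.0225),piglet=(230,243,252,270,.024),frog=(276,236,300,262,.024),hare=(317,248,340,272,.0215),jar=(330,150,362,180,.028),pot=(145,140,185,180,.033))
for k,(a,b,c,d,r) in boxes.items():
    Q=C[b:d,a:c].reshape(-1,3); Q=Q[(Q[:,2]>0.02)]
    if not len(Q):continue
    c0=(Q[:,:2].min(0)+Q[:,:2].max(0))/2
    print(k,len(Q),c0.round(3),Q[:,2].max().round(3), "top",barrel(C,c0,r),"side",barrel(S,c0,r))
# cartons: insert colour on top image
p=cv2.imread("pics/top0.png");hsv=cv2.cvtColor(p,cv2.COLOR_BGR2HSV)
for k,(u,v) in dict(chick=(211,198),piglet=(299,191),hare=(119,232),frog=(386,231)).items():
    w=C[v-26:v+27,u-26:u+27]; z=w[...,2]
    print(k,"pocket z",C[v,u], "n",np.sum((z>.008)&(z<.018)))
    Q=w[(z>.007)&(z<.03)][:,:2].astype(np.float32)
    r=cv2.minAreaRect(Q*1000);print(r)
    K=w[z>.03];print("card",len(K),K.mean(0) if len(K) else '')
E
```

```text
chick 253 [0.397 0.191] 0.089 top (array([0.39708599, 0.19225219]), 54, np.float64(0.0012063647517766823)) side (array([0.39744057, 0.1920682 ]), 107, np.float64(0.0014167200932612353))
piglet 240 [0.455 0.054] 0.091 top (array([0.45281392, 0.05427264]), 13, np.float64(0.000546551985770416)) side (array([0.45511527, 0.05249037]), 117, np.float64(0.0010700414158083156))
frog 240 [ 0.471 -0.079] 0.086 top (array([ 0.46895819, -0.07910168]), 21, np.float64(0.000422511730076177)) side (array([ 0.46952492, -0.07990641]), 125, np.float64(0.0010438337093919836))
hare 224 [ 0.44  -0.194] 0.092 top (array([ 0.44236664, -0.19740938]), 51, np.float64(0.000571121351498869)) side (array([ 0.4413084 , -0.19793178]), 142, np.float64(0.0011264655960080295))
jar 351 [ 0.71  -0.258] 0.076 top (array([ 0.71195692, -0.2611834 ]), 96, np.float64(0.0007020749499179087)) side (array([ 0.70988043, -0.2598881 ]), 184, np.float64(0.0011521666084577525))
pot 525 [0.718 0.264] 0.194 top (array([0.72082459, 0.26911416]), 124, np.float64(0.0050275301338634296)) side (array([0.7189691 , 0.27117497]), 115, np.float64(0.002033658683401881))
chick pocket z [0.62493396 0.14059759 0.00252452] n 668
((624.025146484375, 137.35684204101562), (111.28060150146484, 103.49080657958984), 84.24248504638672)
card 68 [0.57431598 0.14529589 0.06301243]
piglet pocket z [ 0.64398795 -0.11980828  0.00438965] n 666
((644.5422973632812, -116.85071563720703), (103.6056137084961, 107.29203796386719), 8.440169334411621)
card 77 [ 0.59444055 -0.1232183   0.06050161]
hare pocket z [0.52473091 0.41413074 0.00470107] n 718
((529.2354125976562, 411.33050537109375), (109.6307601928711, 103.16670989990234), 80.72563934326172)
card 103 [0.47873539 0.41436879 0.05617764]
frog pocket z [ 0.52282082 -0.3773811   0.00515997] n 704
((528.158935546875, -372.7965393066406), (104.3380355834961, 109.09174346923828), 4.969516277313232)
card 94 [ 0.47826085 -0.37216241  0.05747793]
```

Run:
```python
from h import *
def plane(n,uv,z):
    m=camera_model(n);s=undist(m,uv);r=np.c_[s,np.ones(len(s))]@m["R"];o=-m["R"].T@m["t"]
    return o+r*((z-o[2])/r[:,2])[:,None]
for n,cs in (("top",dict(chick=(211,198),piglet=(299,191),hare=(119,232),frog=(386,231))),("side",dict(chick=(250,174),piglet=(262,226),hare=(223,133),frog=(223,299)))):
    p=cv2.imread(f"pics/{n}0.png").astype(np.float32);Lab=cv2.cvtColor(np.uint8(p),cv2.COLOR_BGR2LAB).astype(np.float32)
    for k,(u,v) in cs.items():
        # pocket floor: flood similar to seed
        ref=Lab[v-2:v+3,u-2:u+3].reshape(-1,3).mean(0)
        m=(np.linalg.norm((Lab-ref)*[.5,1,1],axis=2)<14).astype(np.uint8)
        nl,lab=cv2.connectedComponents(m,connectivity=4);mm=lab==lab[v,u]
        yy,xx=np.nonzero(mm)
        P=plane(n,np.c_[xx,yy],.003)[:,:2]
        print(n,k,len(xx),[np.round(t,1) for t in cv2.minAreaRect((P*1000).astype(np.float32))])
```

```text
top chick 433 [array([627.8, 142.4]), array([62.1, 62.9]), np.float64(84.4)]
top piglet 416 [array([ 645.8, -119. ]), array([60.6, 63.6]), np.float64(7.7)]
top hare 393 [array([529.2, 415. ]), array([59.1, 62.1]), np.float64(81.0)]
top frog 388 [array([ 527.6, -375.6]), array([60.4, 60. ]), np.float64(4.2)]
side chick 152 [array([626.1, 151.6]), array([45.7, 57.1]), np.float64(85.0)]
side piglet 233 [array([ 643.2, -110.8]), array([56. , 53.9]), np.float64(8.4)]
side hare 166 [array([519.2, 400.5]), array([ 86.6, 105.3]), np.float64(84.4)]
side frog 407 [array([ 526.4, -369. ]), array([59. , 56.2]), np.float64(4.6)]
```

```bash
cat >> h.py <<'E'
def tyaw(q): y=R.from_quat(q).as_matrix()[:,1]; return np.arctan2(y[1],y[0])
def plan(*wps,claw=0,start=None,vmax=46):
    """wps: (x,y,z,yawdeg of tool y). prints rows"""
    o=get_obs();M=R.from_quat(o["ee_rot"]);p=o["position"].copy();a=tyaw(o["ee_rot"])
    if start is not None: p=np.array(start[:3]);a=np.radians(start[3])
    else: print("tilt",np.round(M.as_matrix()[:2,2],4),"p",p.round(4),"yaw",np.degrees(a).round(2))
    rows=[]
    for w in wps:
        t=np.array(w[:3]);b=np.radians(w[3]);d=(t-p)*1000;da=b-a
        n=max(1,int(np.ceil(max(np.linalg.norm(d)/vmax,abs(da)/.145))))
        for i in range(n):
            y=np.array([np.cos(a),np.sin(a),0]);z=np.array([0,0,-1.]);x=np.cross(y,z)
            s=d/n; rows.append([0,0,round(-da/n,3),round(s@x,1),round(s@y,1),round(s@z,1),claw]); a+=da/n
        p=t
    print(len(rows));print("["+",".join("[%g,%g,%g,%g,%g,%g,%g]"%tuple(r) for r in rows)+"]")
E
python3 - <<'E'
from h import *
plan((.36,.33,.26,82),(.40,0.02,.26,90))
E
```

```text
tilt [-0.0002 -0.001 ] p [0.1551 0.6052 0.2557] yaw 75.63
15
[[0,0,-0.014,-33.4,-27,-0.5,0],[0,0,-0.014,-33,-27.4,-0.5,0],[0,0,-0.014,-32.6,-27.9,-0.5,0],[0,0,-0.014,-32.2,-28.3,-0.5,0],[0,0,-0.014,-31.8,-28.8,-0.5,0],[0,0,-0.014,-31.4,-29.2,-0.5,0],[0,0,-0.014,-31,-29.7,-0.5,0],[0,0,-0.014,-30.6,-30.1,-0.5,0],[0,0,-0.02,-11.8,-43.1,0,0],[0,0,-0.02,-11,-43.3,0,0],[0,0,-0.02,-10.1,-43.5,0,0],[0,0,-0.02,-9.2,-43.7,0,0],[0,0,-0.02,-8.4,-43.9,0,0],[0,0,-0.02,-7.5,-44,0,0],[0,0,-0.02,-6.6,-44.2,0,0]]
```

```bash
python3 -m creep '[[0,0,-0.014,-33,-27,0,0],[0,0,-0.014,-33,-27,0,0],[0,0,-0.014,-33,-28,0,0],[0,0,-0.014,-32,-28,0,0],[0,0,-0.014,-32,-29,0,0],[0,0,-0.014,-31,-29,0,0],[0,0,-0.014,-31,-30,0,0],[0,0,-0.014,-31,-30,0,0]]' && python3 -m creep '[[0,0,-0.02,-12,-43,0,0],[0,0,-0.02,-11,-43,0,0],[0,0,-0.02,-10,-43,0,0],[0,0,-0.02,-9,-44,0,0],[0,0,-0.02,-8,-44,0,0],[0,0,-0.02,-7,-44,0,0],[0,0,-0.02,-7,-44,0,0],[0,0,0,0,0,0,0]]'
python3 - <<'E'
from h import *
o=get_obs();p,d=camera("wrist");cv2.imwrite("pics/w1.png",cv2.resize(p,None,fx=1.5,fy=1.5,interpolation=cv2.INTER_CUBIC));cv2.imwrite("pics/w1r.png",p);np.save("pics/w1.npy",d);np.save("pics/w1o.npy",o,allow_pickle=True)
print(o["position"],np.degrees(tyaw(o["ee_rot"])),o["joint_pos"],o["clock"])
C=cloud("wrist",d,o);C[d==0]=np.nan
for k,c,r in (("chick",(.397,.192),.0225),("piglet",(.454,.0535),.024),("frog",(.469,-.0795),.024),("hare",(.442,-.1975),.0215)):
    print(k,barrel(C,np.array(c),r))
E
```

```text
clock: 0.95
position: [0.361, 0.329, 0.2563]
ee_rot: [0.069, 0.998, 0.0, -0.0]
ft_force: [0.3, 1.5, -0.9]
grip_width: 1.0
clock: 1.75
position: [0.4005, 0.0161, 0.2565]
ee_rot: [0.003, 1.0, 0.0, 0.0]
ft_force: [0.0, 1.2, -1.1]
grip_width: 1.001
[0.40048246 0.01612025 0.25649045] 89.67301948991536 [-0.70530174 -0.23324473  0.48206246  2.02189404  0.11008807  1.32787927
  1.30415651] 1.75
chick (array([0.39557342, 0.19293739]), 779, np.float64(0.0008150366592191809))
piglet (array([0.45314242, 0.05357766]), 390, np.float64(0.00037305515337995865))
frog (array([ 0.46774626, -0.07916197]), 465, np.float64(0.00019982829101845845))
hare (array([ 0.44007252, -0.19714458]), 836, np.float64(0.0005128019574019132))
```

View pics/w1.png

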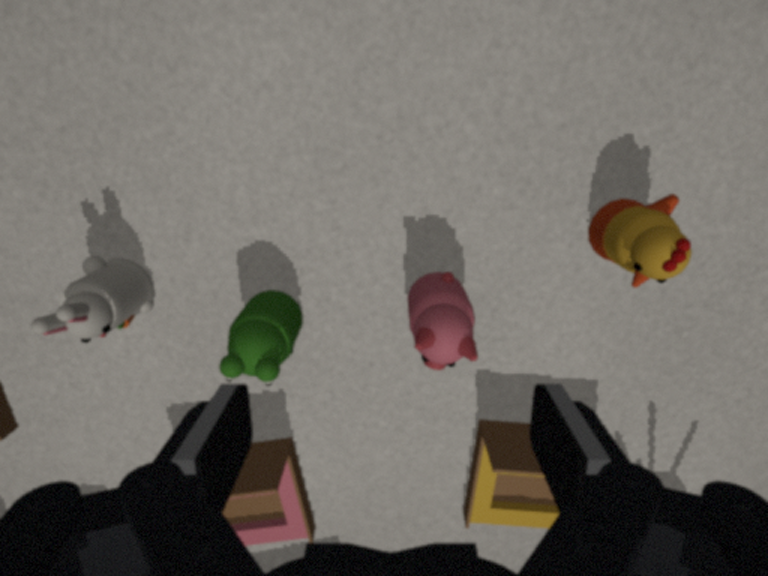

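Run:
```python
from h import *
p=cv2.imread("pics/w1r.png")
c=[p[120:200,384:474],p[170:250,255:345],p[185:265,135:225],p[160:240,15:105]]
t=[cv2.resize(x,None,fx=3.7,fy=3.7,interpolation=cv2.INTER_CUBIC) for x in c]
cv2.imwrite("pics/w1c.png",np.vstack([np.hstack(t[:2]),np.hstack(t[2:])]))
```

```text
(no output)
```

View pics/w1c.png

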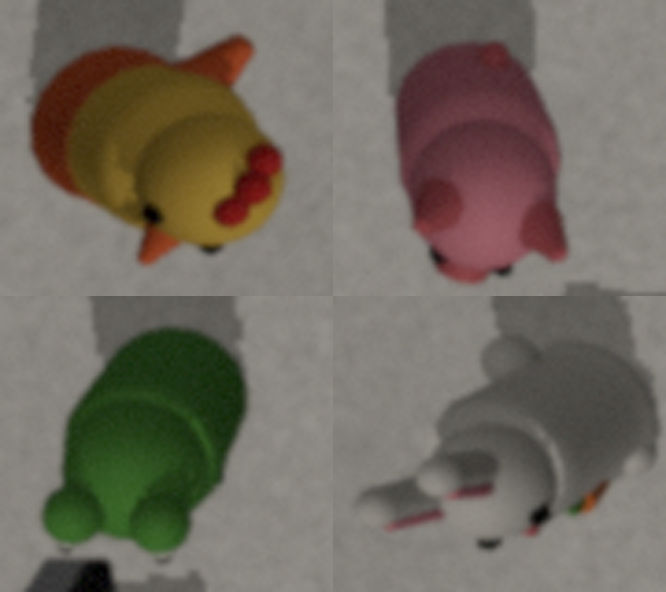

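Run:
```python
from h import *
o=np.load("pics/w1o.npy",allow_pickle=True).item();d=np.load("pics/w1.npy");C=cloud("wrist",d,o)
off={'c':(384,120,0,0),'p':(255,170,333,0),'f':(135,185,0,296),'h':(15,160,333,296)}
def P(k,x,y):
    a,b,X,Y=off[k];u=int(round(a+(x-X)/3.7));v=int(round(b+(y-Y)/3.7))
    return np.median(C[v-1:v+2,u-1:u+2].reshape(-1,3),0)
def fb(n,b,f): v=f-b;print(n,b.round(3),f.round(3),np.degrees(np.arctan2(v[1],v[0])).round(1))
def lr(n,l,r): v=l-r;print(n,l.round(3),r.round(3),np.degrees(np.arctan2(-v[0],v[1])).round(1))  # facing = left vec rotated -90
fb("chick comb",P('c',263,160),P('c',231,210)); lr("chick eyes",P('c',211,247),P('c',152,214))
c=np.array([.396,.1925,0]); fb("chick ctr-beak",c,P('c',150,250)); fb("tail-ctr",P('c',240,55),c); fb("tail-beak",P('c',240,55),P('c',150,250))
lr("pig ears",P('p',548,235),P('p',436,200)); c=np.array([.4535,.0535,0]); fb("pig nose",c,P('p',462,271)); fb("tail",P('p',495,55),c);lr("pig eyes",P('p',502,267),P('p',437,252))
lr("frog eyes",P('f',160,520),P('f',70,515))
lr("hare ears",P('h',437,475),P('h',375,506)); lr("hare eyes",P('h',541,516),P('h',490,541)); c=np.array([.441,-.1973,0]); fb("tail",P('h',508,358),c); fb("carrot",c,P('h',595,500))
plan((.396,.1925,.13,90-27))
```

```text
chick comb [0.389 0.194 0.084] [0.402 0.187 0.085] -27.1
chick eyes [0.416 0.192 0.072] [0.407 0.175 0.072] -28.3
chick ctr-beak [0.396 0.192 0.   ] [0.418 0.179 0.067] -30.2
tail-ctr [0.37  0.207 0.044] [0.396 0.192 0.   ] -29.5
tail-beak [0.37  0.207 0.044] [0.418 0.179 0.067] -29.8
pig ears [0.458 0.067 0.087] [0.449 0.038 0.084] -18.1
pig nose [0.454 0.054 0.   ] [0.477 0.047 0.069] -15.1
tail [0.427 0.059 0.029] [0.454 0.054 0.   ] -12.2
pig eyes [0.474 0.058 0.074] [0.469 0.039 0.073] -14.2
frog eyes [ 0.473 -0.067  0.081] [ 0.471 -0.09   0.083] -6.7
hare ears [ 0.429 -0.188  0.089] [ 0.438 -0.206  0.089] 26.1
hare eyes [ 0.451 -0.18   0.064] [ 0.459 -0.195  0.064] 26.1
tail [ 0.417 -0.204  0.026] [ 0.441 -0.197  0.   ] 15.3
carrot [ 0.441 -0.197  0.   ] [ 0.462 -0.184  0.029] 32.7
tilt [0.0003 0.0011] p [0.4002 0.019  0.2564] yaw 89.79
5
[[0,0,0.094,1,34.7,25.3,0],[0,0,0.094,4.2,34.5,25.3,0],[0,0,0.094,7.4,33.9,25.3,0],[0,0,0.094,10.5,33.1,25.3,0],[0,0,0.094,13.6,31.9,25.3,0]]
```

```bash
python3 -m creep '[[0,0,0.102,1,35,25,0],[0,0,0.102,4,34,25,0],[0,0,0.102,7,34,25,0],[0,0,0.102,11,33,25,0],[0,0,0.102,14,32,25,0],[0,0,0,0,0,0,0]]'
python3 - <<'E'
from h import *
o=get_obs();p,d=camera("wrist");cv2.imwrite("pics/w2.png",p)
C=cloud("wrist",d,o);C[d==0]=np.nan
print(barrel(C,np.array([.396,.1925]),.0225), o["clock"])
plan((.396,.1925,.044,60.5),vmax=30)
E
```

```text
clock: 2.4
position: [0.3949, 0.1991, 0.128]
ee_rot: [0.25, 0.968, -0.002, -0.002]
ft_force: [0.5, -1.3, 0.8]
grip_width: 1.0
(array([0.39523946, 0.19281212]), 915, np.float64(0.001547662727213843)) 2.4
tilt [-0.0031 -0.0023] p [0.396  0.1969 0.1295] yaw 61.1
3
[[0,0,0.003,-0.7,-1.3,28.5,0],[0,0,0.003,-0.7,-1.3,28.5,0],[0,0,0.003,-0.7,-1.3,28.5,0]]
```

View pics/w2.png

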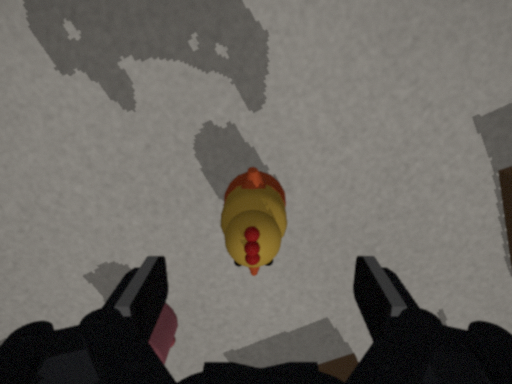

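```bash
python3 -m creep '[[0,0,0,0,-2,22,0],[0,0,0,0,-1,22,0],[0,0,0,0,-1,22,0],[0,0,0,0,0,19,0],[0,0,0,0,0,0,0],[0,0,0,0,0,0,0]]'
python3 - <<'E'
from h import *
plan((.3955,.1925,.044,60.5))
E
```

```text
clock: 3.05
position: [0.3961, 0.1914, 0.047]
ee_rot: [0.252, 0.968, 0.0, 0.0]
ft_force: [0.7, -0.0, -0.3]
grip_width: 1.001
tilt [0.0002 0.0001] p [0.3961 0.1914 0.047 ] yaw 60.86
1
[[0,0,0.006,1.1,0.7,3,0]]
```

Good. Close.

```bash
python3 -m creep '[[0,0,0,0,0,3,60],[0,0,0,0,0,0,90],[0,0,0,0,0,0,120],[0,0,0,0,0,0,200],[0,0,0,0,0,0,255],[0,0,0,0,0,0,255],[0,0,0,0,0,0,255],[0,0,0,0,0,0,255]]' 30
python3 - <<'E'
from h import *
o=get_obs();print(o["grip_width"]*85)
C=(.626,.141);a=84.4
plan((.3955,.1925,.13,60.5),(.50,.17,.15,70),(C[0],C[1],.15,a),claw=255)
E
```

```text
clock: 3.85
position: [0.3962, 0.1917, 0.0441]
ee_rot: [0.252, 0.968, 0.0, 0.0]
ft_force: [-2.2, -0.5, 7.7]
grip_width: 0.518
44.05002813352957
tilt [0.0006 0.0008] p [0.3962 0.1917 0.0441] yaw 60.85
8
[[0,0,0.003,0.5,0.2,-43,255],[0,0,0.003,0.5,0.2,-43,255],[0,0,-0.055,-34,10.6,-6.7,255],[0,0,-0.055,-34.5,8.7,-6.7,255],[0,0,-0.055,-35,6.8,-6.7,255],[0,0,-0.084,-42.8,5.3,0,255],[0,0,-0.084,-43.1,1.7,0,255],[0,0,-0.084,-43.1,-1.9,0,255]]
```

```bash
python3 -m creep '[[0,0,0,0,0,-20,255],[0,0,0,0,0,-33,255],[0,0,0,0,0,-33,255],[0,0,-0.055,-32,10,-7,255],[0,0,-0.055,-33,9,-7,255],[0,0,-0.055,-33,7,-7,255],[0,0,-0.084,-40,5,0,255],[0,0,-0.084,-40,2,0,255]]' && python3 -m creep '[[0,0,-0.08,-43,-2,0,255],[0,0,0,-10,0,0,255],[0,0,0,0,0,0,255],[0,0,0,0,0,0,255]]'
python3 - <<'E'
from h import *
o=get_obs()
print(o["grip_width"],o["clock"]);plan((.626,.141,.13,84.4),claw=255)
p,d=camera("wrist");cv2.imwrite("pics/w3.png",p)
p,d=camera("top");cv2.imwrite("pics/t3.png",cv2.resize(p[130:260,150:290],None,fx=4,fy=4,interpolation=cv2.INTER_CUBIC))
E
```

```text
clock: 4.65
position: [0.5754, 0.1547, 0.1508]
ee_rot: [0.086, 0.996, 0.0, 0.0]
ft_force: [-0.2, 1.0, -0.8]
grip_width: 0.515
clock: 5.05
position: [0.625, 0.1447, 0.15]
ee_rot: [0.048, 0.999, 0.0, -0.001]
ft_force: [-0.5, -0.3, -0.4]
grip_width: 0.516
0.5159535971671428 5.05
tilt [-0.0011  0.0002] p [0.625  0.1447 0.15  ] yaw 84.5
1
[[0,0,0.002,-1.4,-3.6,20,255]]
```

View pics/w3.png

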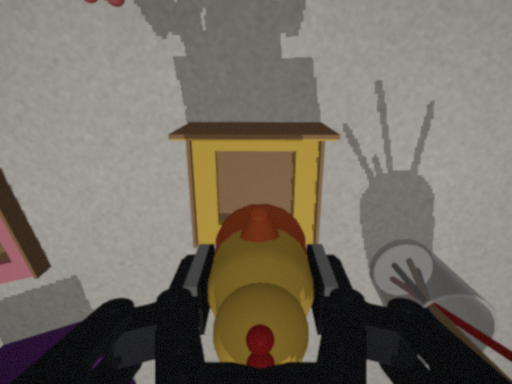

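Run:
```python
from h import *
o=get_obs();p,d=camera("wrist");C=cloud("wrist",d,o)
cv2.imwrite("pics/w4.png",p)
for v in (125,133,140,146,149,152,156,170,200): print(v,C[v,255].round(4),p[v,255])
for u in (190,200,212,216,220,288,292,296,305,316): print(u,C[170,u].round(4),p[170,u])
```

```text
125 [0.5719 0.1466 0.0232] [35 47 64]
133 [0.5721 0.1472 0.0609] [34 48 66]
140 [0.5756 0.147  0.0666] [ 44 111 136]
146 [0.5894 0.1447 0.0133] [ 60 141 170]
149 [0.5916 0.1445 0.0139] [ 62 142 170]
152 [0.5958 0.1439 0.0052] [ 67  97 124]
156 [0.5996 0.1435 0.0031] [ 69  96 124]
170 [0.6114 0.1423 0.0033] [ 71  98 124]
200 [0.6383 0.1396 0.0027] [ 70  98 126]
190 [0.6022 0.0922 0.0196] [ 61  88 112]
200 [0.6045 0.0987 0.0134] [ 61 141 170]
212 [0.6054 0.1083 0.0137] [ 61 141 170]
216 [0.6069 0.1107 0.0089] [ 42  85 109]
220 [0.6088 0.1131 0.0027] [ 69  97 123]
288 [0.6141 0.1699 0.0031] [ 70  97 124]
292 [0.6142 0.1731 0.004 ] [47 72 92]
296 [0.6117 0.1756 0.014 ] [ 61 142 171]
305 [0.6122 0.1827 0.0147] [ 63 144 172]
316 [0.6134 0.1917 0.0136] [ 43 101 126]
```

```bash
python3 -m creep '[[0,0,0,-1,-3.5,25,255],[0,0,0,0,0,30,255],[0,0,0,0,0,25,255],[0,0,0,0,0,13,255],[0,0,0,0,0,5,255],[0,0,0,0,0,0,255],[0,0,0,0,0,0,255]]'
python3 - <<'E'
from h import *
plan((.626,.141,.0475,84.4),claw=255)
E
```

```text
clock: 5.9
position: [0.6272, 0.141, 0.0537]
ee_rot: [0.048, 0.999, 0.0, 0.001]
ft_force: [-0.3, -0.7, -0.7]
grip_width: 0.516
tilt [0.0018 0.0007] p [0.6272 0.141  0.0537] yaw 84.52
1
[[0,0,0.002,1.2,-0.1,6.2,255]]
```

```bash
python3 -m creep '[[0,0,0,0,0,2,255],[0,0,0,0,0,2,255],[0,0,0,0,0,1,255],[0,0,0,0,0,1,255],[0,0,0,0,0,0,255]]'
```

```text
clock: 6.4
position: [0.6266, 0.1408, 0.0472]
ee_rot: [0.048, 0.999, 0.0, 0.0]
ft_force: [-4.1, -0.1, 7.9]
grip_width: 0.52
```

```bash
python3 -m creep '[[0,0,0,0,0,0,115],[0,0,0,0,0,0,105],[0,0,0,0,0,0,95],[0,0,0,0,0,0,60],[0,0,0,0,0,0,40],[0,0,0,0,0,-5,40],[0,0,0,0,0,-25,40],[0,0,0,0,0,-40,30]]' && python3 -m creep '[[0,0,0,0,0,-40,0],[0,0,0,30,-20,-25,0],[0,0,0,0,0,0,0]]'
python3 - <<'E'
from h import *
o=get_obs();p,d=camera("wrist");cv2.imwrite("pics/w5.png",p)
print(o["clock"],o["grip_width"]);plan((.52,.08,.19,80),(.4535,.0535,.15,75.5))
E
```

```text
clock: 7.2
position: [0.6249, 0.1404, 0.115]
ee_rot: [0.048, 0.999, -0.001, -0.002]
ft_force: [0.7, 0.4, -0.1]
grip_width: 0.877
clock: 7.5
position: [0.5948, 0.1216, 0.1861]
ee_rot: [0.049, 0.999, 0.001, 0.003]
ft_force: [1.4, -0.4, -0.4]
grip_width: 1.0
7.5 1.0001019363034023
tilt [0.0036 0.0018] p [0.595  0.1228 0.184 ] yaw 84.43
4
[[0,0,0.039,35.2,-25,-3,0],[0,0,0.039,34.2,-26.3,-3,0],[0,0,0.039,30.4,-18.8,20,0],[0,0,0.039,29.7,-20,20,0]]
```

View pics/w5.png

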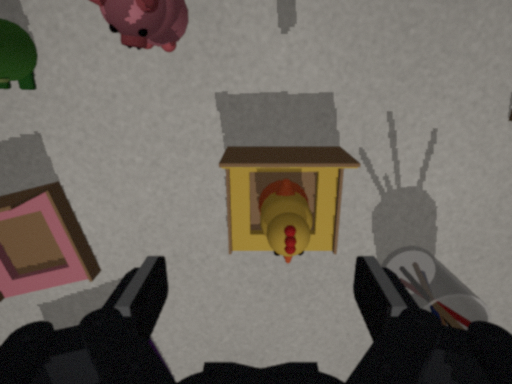

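```bash
python3 -m creep '[[0,0,0.04,35,-25,0,0],[0,0,0.04,34,-26,0,0],[0,0,0.04,30,-18,20,0],[0,0,0.04,30,-18,20,0],[0,0,0,0,0,0,0],[0,0,0,0,0,0,0]]'
python3 - <<'E'
from h import *
o=get_obs();p,d=camera("wrist");cv2.imwrite("pics/w6.png",p)
C=cloud("wrist",d,o);C[d==0]=np.nan
print(barrel(C,np.array([.4535,.0535]),.024), o["clock"])
plan((.4535,.0535,.044,75.5),vmax=30)
E
```

```text
clock: 8.15
position: [0.4541, 0.0576, 0.1409]
ee_rot: [0.127, 0.992, 0.0, -0.0]
ft_force: [1.0, 0.5, 0.1]
grip_width: 1.001
(array([0.45314395, 0.05319117]), 692, np.float64(0.00045174879351933366)) 8.15
tilt [0.0008 0.0002] p [0.4553 0.0579 0.1416] yaw 75.39
4
[[0,0,-0,0.2,-1.2,24.4,0],[0,0,-0,0.2,-1.2,24.4,0],[0,0,-0,0.2,-1.2,24.4,0],[0,0,-0,0.2,-1.2,24.4,0]]
```

View pics/w6.png

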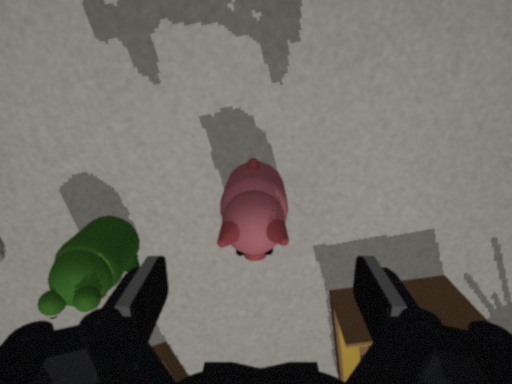

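```bash
python3 -m creep '[[0,0,0,0,-3,25,0],[0,0,0,1,-1,25,0],[0,0,0,0,0,25,0],[0,0,0,0,0,20,0],[0,0,0,0,0,3,0],[0,0,0,0,0,0,0]]'
python3 - <<'E'
from h import *
plan((.4535,.0535,.044,75.5))
E
```

```text
clock: 8.8
position: [0.4534, 0.054, 0.0435]
ee_rot: [0.127, 0.992, -0.0, 0.0]
ft_force: [0.2, 0.2, 0.3]
grip_width: 0.999
tilt [-0.     -0.0006] p [0.4534 0.054  0.0435] yaw 75.37
1
[[0,0,-0.002,-0.2,-0.4,-0.5,0]]
```

```bash
python3 -m creep '[[0,0,0,0,0,-0.5,60],[0,0,0,0,0,0,85],[0,0,0,0,0,0,110],[0,0,0,0,0,0,180],[0,0,0,0,0,0,255],[0,0,0,0,0,0,255],[0,0,0,0,0,0,255]]' 30
python3 - <<'E'
from h import *
o=get_obs();print(o["grip_width"]*85)
plan((.4535,.0535,.13,75.5),(.53,-.03,.15,85),(.645,-.119,.15,98),claw=255,vmax=42)
E
```

```text
clock: 9.5
position: [0.4531, 0.0539, 0.0448]
ee_rot: [0.128, 0.992, 0.001, 0.001]
ft_force: [-2.7, -0.4, 8.1]
grip_width: 0.555
47.168588692415995
tilt [0.0013 0.0009] p [0.4531 0.0539 0.0448] yaw 75.34
10
[[0,0,-0.001,-0.2,-0.1,-28.4,255],[0,0,-0.001,-0.2,-0.1,-28.4,255],[0,0,-0.001,-0.2,-0.1,-28.4,255],[0,0,-0.055,-31.7,-20.6,-6.7,255],[0,0,-0.055,-30.5,-22.3,-6.7,255],[0,0,-0.055,-29.2,-23.9,-6.7,255],[0,0,-0.057,-30.6,-19.7,0,255],[0,0,-0.057,-29.4,-21.4,0,255],[0,0,-0.057,-28.2,-23,0,255],[0,0,-0.057,-26.8,-24.6,0,255]]
```

```bash
python3 -m creep '[[0,0,0,0,0,-20,255],[0,0,0,0,0,-33,255],[0,0,0,0,0,-34,255],[0,0,-0.055,-32,-20,-6,255],[0,0,-0.055,-31,-22,-6,255],[0,0,-0.055,-29,-24,-6,255],[0,0,-0.057,-31,-20,0,255],[0,0,-0.057,-29,-21,0,255]]' && python3 -m creep '[[0,0,-0.057,-28,-23,0,255],[0,0,-0.057,-27,-24,0,255],[0,0,0,0,0,0,255],[0,0,0,0,0,0,255]]'
python3 - <<'E'
from h import *
o=get_obs();p,d=camera("wrist");C=cloud("wrist",d,o);np.save("pics/w7C.npy",C)
cv2.imwrite("pics/w7.png",p)
print(o["grip_width"],o["clock"]);plan((.645,-.119,.13,98),claw=255)
E
```

```text
clock: 10.3
position: [0.5881, -0.0751, 0.1494]
ee_rot: [-0.013, 1.0, 0.0, 0.001]
ft_force: [0.9, 0.2, -1.3]
grip_width: 0.552
clock: 10.7
position: [0.6442, -0.1187, 0.1484]
ee_rot: [-0.068, 0.998, -0.0, -0.0]
ft_force: [-0.3, 1.3, -1.2]
grip_width: 0.552
0.5521468760451933 10.7
tilt [-0.0007  0.0004] p [ 0.6438 -0.1178  0.1486] yaw 97.83
1
[[0,0,-0.003,-1,-1.3,18.6,255]]
```

View pics/w7.png

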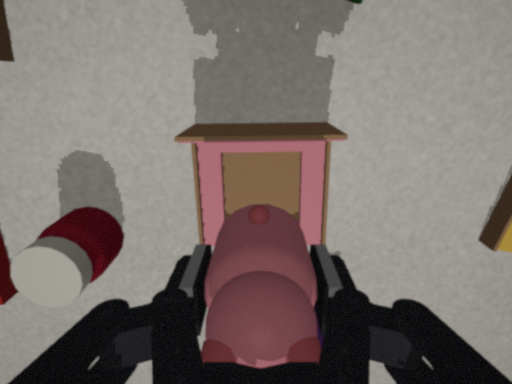

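```bash
python3 - <<'E'
from h import *
C=np.load("pics/w7C.npy")
for v in (149,151,153,155,170): print(v,C[v,261].round(4))
for u in (218,221,224,298,301,304): print(u,C[170,u].round(4))
E
python3 -m creep '[[0,0,0,0,-1,25,255],[0,0,0,0,0,30,255],[0,0,0,0,0,25,255],[0,0,0,0,0,12,255],[0,0,0,0,0,4,255],[0,0,0,0,0,0,255],[0,0,0,0,0,0,255]]'
```

```text
149 [ 0.6111 -0.1222  0.0135]
151 [ 0.6127 -0.122   0.0137]
153 [ 0.6164 -0.1215  0.0033]
155 [ 0.6178 -0.1213  0.0047]
170 [ 0.6305 -0.1195  0.0036]
218 [ 0.6327 -0.154   0.013 ]
221 [ 0.6325 -0.1516  0.0125]
224 [ 0.6348 -0.15    0.0031]
298 [ 0.6267 -0.0889  0.0024]
301 [ 0.624  -0.088   0.0118]
304 [ 0.6233 -0.0858  0.0134]
clock: 11.45
position: [0.6452, -0.1192, 0.0543]
ee_rot: [-0.069, 0.998, -0.0, 0.001]
ft_force: [0.3, 0.7, -1.1]
grip_width: 0.551
```

```bash
python3 -m creep '[[0,0,0,0,1,2,255],[0,0,0,0,0,2,255],[0,0,0,0,0,1,255],[0,0,0,0,0,1,255],[0,0,0,0,0,0,255]]'
```

```text
clock: 11.95
position: [0.6444, -0.1181, 0.0479]
ee_rot: [-0.069, 0.998, 0.0, 0.0]
ft_force: [-4.5, 2.0, 9.6]
grip_width: 0.556
```

```bash
python3 -m creep '[[0,0,0,0,0,0,108],[0,0,0,0,0,0,98],[0,0,0,0,0,0,88],[0,0,0,0,0,0,60],[0,0,0,0,0,0,40],[0,0,0,0,0,-5,40],[0,0,0,0,0,-25,40],[0,0,0,0,0,-40,30]]' && python3 -m creep '[[0,0,0,0,0,-40,0],[0,0,0,30,0,-25,0],[0,0,0,0,0,0,0]]'
python3 - <<'E'
from h import *
o=get_obs();p,d=camera("wrist");cv2.imwrite("pics/w8.png",p)
print(o["clock"],o["grip_width"]);plan((.54,-.15,.19,106),(.441,-.197,.15,117))
E
```

```text
clock: 12.75
position: [0.6427, -0.1178, 0.1155]
ee_rot: [-0.069, 0.998, 0.0, -0.002]
ft_force: [0.5, 0.8, 0.8]
grip_width: 0.879
clock: 13.05
position: [0.6142, -0.1244, 0.1866]
ee_rot: [-0.067, 0.998, -0.0, 0.003]
ft_force: [-0.3, -0.3, -0.7]
grip_width: 0.999
13.05 0.9989085876397445
tilt [0.0039 0.0003] p [ 0.6146 -0.1232  0.1844] yaw 97.78
5
[[0,0,-0.072,38.8,-8.2,-2.8,0],[0,0,-0.072,39.2,-5.4,-2.8,0],[0,0,-0.064,36,-6,13.3,0],[0,0,-0.064,36.3,-3.6,13.3,0],[0,0,-0.064,36.5,-1.3,13.3,0]]
```

View pics/w8.png

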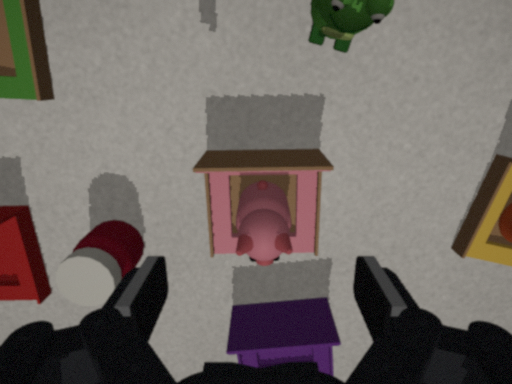

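Piglet stands in its pocket, facing out. Now the hare.

```bash
python3 -m creep '[[0,0,-0.072,39,-8,0,0],[0,0,-0.072,39,-5,0,0],[0,0,-0.064,36,-6,13,0],[0,0,-0.064,36,-4,13,0],[0,0,-0.064,36,-1,13,0],[0,0,0,0,0,0,0],[0,0,0,0,0,0,0]]'
python3 - <<'E'
from h import *
o=get_obs();p,d=camera("wrist");cv2.imwrite("pics/w9.png",p)
C=cloud("wrist",d,o);C[d==0]=np.nan
print(barrel(C,np.array([.441,-.197]),.0215), o["clock"])
plan((.441,-.197,.044,117),vmax=30)
E
```

```text
clock: 13.8
position: [0.4416, -0.1954, 0.1423]
ee_rot: [-0.234, 0.972, 0.0, -0.0]
ft_force: [1.2, 0.5, 0.8]
grip_width: 1.003
(array([ 0.43961996, -0.19711172]), 818, np.float64(0.0012567859179343065)) 13.8
tilt [0.0001 0.0001] p [ 0.4425 -0.195   0.1427] yaw 117.1
4
[[0,0,0,0.6,-0.3,24.7,0],[0,0,0,0.6,-0.3,24.7,0],[0,0,0,0.6,-0.3,24.7,0],[0,0,0,0.6,-0.3,24.7,0]]
```

View pics/w9.png

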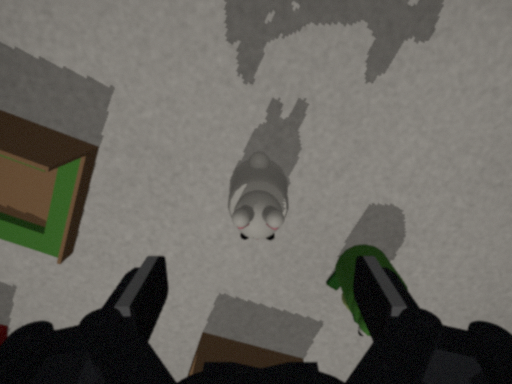

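```bash
python3 -m creep '[[0,0,0,2,-1,25,0],[0,0,0,1,0,25,0],[0,0,0,0,0,25,0],[0,0,0,0,0,21,0],[0,0,0,0,0,3,0],[0,0,0,0,0,0,0]]'
python3 - <<'E'
from h import *
plan((.4405,-.197,.044,117))
E
```

```text
clock: 14.45
position: [0.4402, -0.1974, 0.0437]
ee_rot: [-0.235, 0.972, 0.0, -0.0]
ft_force: [0.2, 0.4, 0.5]
grip_width: 1.004
tilt [-0.001  -0.0001] p [ 0.4402 -0.1974  0.0437] yaw 117.16
1
[[0,0,0.003,-0.4,0.2,-0.3,0]]
```

```bash
python3 -m creep '[[0,0,0,0,0,0,60],[0,0,0,0,0,0,90],[0,0,0,0,0,0,120],[0,0,0,0,0,0,180],[0,0,0,0,0,0,255],[0,0,0,0,0,0,255],[0,0,0,0,0,0,255]]' 30
python3 - <<'E'
from h import *
o=get_obs();print(o["grip_width"]*85)
plan((.4405,-.197,.165,117),(.50,.10,.165,98),(.528,.414,.165,81),claw=255,vmax=42)
E
```

```text
clock: 15.15
position: [0.4402, -0.1978, 0.0447]
ee_rot: [-0.234, 0.972, -0.0, 0.001]
ft_force: [-1.2, 0.9, 7.7]
grip_width: 0.493
41.927718538357645
tilt [0.0014 0.0002] p [ 0.4402 -0.1978  0.0447] yaw 117.11
19
[[0,0,0.001,-0.2,0.2,-40.1,255],[0,0,0.001,-0.2,0.2,-40.1,255],[0,0,0.001,-0.2,0.2,-40.1,255],[0,0,0.041,-23.5,29.7,0,255],[0,0,0.041,-22.2,30.6,0,255],[0,0,0.041,-20.9,31.5,0,255],[0,0,0.041,-19.6,32.4,0,255],[0,0,0.041,-18.3,33.2,0,255],[0,0,0.041,-16.9,33.9,0,255],[0,0,0.041,-15.4,34.6,0,255],[0,0,0.041,-14,35.2,0,255],[0,0,0.037,-8.9,38.4,0,255],[0,0,0.037,-7.5,38.7,0,255],[0,0,0.037,-6.1,38.9,0,255],[0,0,0.037,-4.6,39.1,0,255],[0,0,0.037,-3.2,39.3,0,255],[0,0,0.037,-1.7,39.4,0,255],[0,0,0.037,-0.2,39.4,0,255],[0,0,0.037,1.2,39.4,0,255]]
```

```bash
python3 -m creep '[[0,0,0,0,0,-20,255],[0,0,0,0,0,-34,255],[0,0,0,0,0,-34,255],[0,0,0,0,0,-34,255],[0,0,0.041,-23,30,0,255],[0,0,0.041,-22,31,0,255],[0,0,0.041,-21,31,0,255],[0,0,0.041,-20,32,0,255]]' && python3 -m creep '[[0,0,0.041,-18,33,0,255],[0,0,0.041,-17,34,0,255],[0,0,0.041,-15,35,0,255],[0,0,0.041,-14,35,0,255],[0,0,0.037,-9,38,0,255],[0,0,0.037,-8,39,0,255],[0,0,0.037,-6,39,0,255],[0,0,0.037,-5,39,0,255]]' && python3 -m creep '[[0,0,0.037,-3,39,0,255],[0,0,0.037,-2,39,0,255],[0,0,0.037,0,39,0,255],[0,0,0.037,1,36,0,255],[0,0,0,0,0,0,255],[0,0,0,0,0,0,255]]'
python3 - <<'E'
from h import *
o=get_obs();p,d=camera("wrist");C=cloud("wrist",d,o);np.save("pics/w10C.npy",C)
cv2.imwrite("pics/w10.png",p)
print(o["grip_width"],o["clock"]);plan((.528,.414,.13,81),claw=255)
E
```

```text
clock: 15.95
position: [0.4689, -0.0482, 0.1663]
ee_rot: [-0.153, 0.988, 0.0, 0.001]
ft_force: [0.6, 0.4, -0.5]
grip_width: 0.492
clock: 16.75
position: [0.5112, 0.2577, 0.1661]
ee_rot: [0.002, 1.0, 0.0, 0.0]
ft_force: [0.6, -0.8, -0.1]
grip_width: 0.496
clock: 17.35
position: [0.5237, 0.4093, 0.1655]
ee_rot: [0.075, 0.997, -0.0, -0.0]
ft_force: [0.7, -1.0, -0.7]
grip_width: 0.496
0.4956225448124316 17.35
tilt [ 0.0001 -0.0008] p [0.5243 0.408  0.1657] yaw 81.35
1
[[0,0,0.006,-2.8,6.5,35.7,255]]
```

View pics/w10.png

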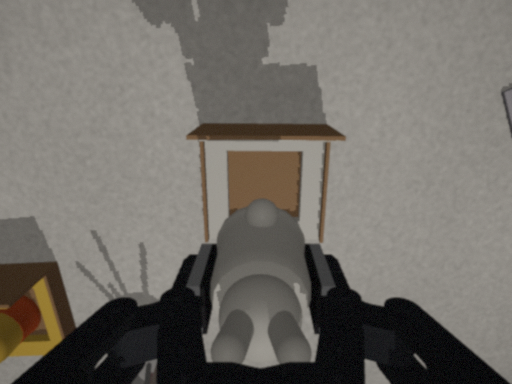

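```bash
python3 - <<'E'
from h import *
C=np.load("pics/w10C.npy")
for v in (146,149,151,153,155,170): print(v,C[v,263].round(4))
for u in (222,225,228,231,296,299,302,305): print(u,C[170,u].round(4))
E
python3 -m creep '[[0,0,0.005,-3,5,30,255],[0,0,0,0,0,30,255],[0,0,0,0,0,30,255],[0,0,0,0,0,17,255],[0,0,0,0,0,4,255],[0,0,0,0,0,0,255],[0,0,0,0,0,0,255]]'
```

```text
146 [0.492  0.4164 0.0138]
149 [0.4946 0.4161 0.0133]
151 [0.4983 0.4156 0.0036]
153 [0.5001 0.4153 0.0031]
155 [0.5016 0.4151 0.0044]
170 [0.5153 0.4131 0.0029]
222 [0.5074 0.3788 0.0131]
225 [0.5075 0.3815 0.0142]
228 [0.5105 0.3825 0.0035]
231 [0.5113 0.3849 0.0022]
296 [0.5196 0.442  0.0028]
299 [0.5198 0.4445 0.0037]
302 [0.5176 0.4464 0.0127]
305 [0.5176 0.4488 0.0141]
clock: 18.1
position: [0.5287, 0.4136, 0.0566]
ee_rot: [0.078, 0.997, 0.001, 0.001]
ft_force: [0.2, 0.5, -0.6]
grip_width: 0.492
```

```bash
python3 -m creep '[[0,0,0,0,-2,3,255],[0,0,0,0,0,2,255],[0,0,0,0,0,2,255],[0,0,0,0,0,1,255],[0,0,0,0,0,0,255]]'
```

```text
clock: 18.6
position: [0.5276, 0.4113, 0.0478]
ee_rot: [0.078, 0.997, 0.0, 0.0]
ft_force: [-2.5, -2.9, 8.0]
grip_width: 0.496
```

```bash
python3 -m creep '[[0,0,0,0,0,0,120],[0,0,0,0,0,0,110],[0,0,0,0,0,0,100],[0,0,0,0,0,0,60],[0,0,0,0,0,0,40],[0,0,0,0,0,-5,40],[0,0,0,0,0,-25,40],[0,0,0,0,0,-40,30]]' && python3 -m creep '[[0,0,0,0,0,-40,0],[0,0,0,30,0,-25,0],[0,0,0,0,0,0,0]]'
python3 - <<'E'
from h import *
o=get_obs();p,d=camera("wrist");cv2.imwrite("pics/w11.png",p)
print(o["clock"],o["grip_width"]);plan((.48,.2,.19,83),(.468,-.0795,.15,84))
E
```

```text
clock: 19.4
position: [0.5261, 0.4102, 0.1153]
ee_rot: [0.078, 0.997, -0.002, -0.002]
ft_force: [1.3, 1.1, 0.1]
grip_width: 0.883
clock: 19.7
position: [0.4963, 0.419, 0.187]
ee_rot: [0.076, 0.997, 0.003, 0.001]
ft_force: [-0.0, 0.8, 0.7]
grip_width: 1.0
19.7 0.999600896745773
tilt [0.0023 0.0038] p [0.4971 0.4177 0.1847] yaw 81.21
12
[[0,0,-0.006,-3.3,-43.5,-1.1,0],[0,0,-0.006,-3,-43.6,-1.1,0],[0,0,-0.006,-2.7,-43.6,-1.1,0],[0,0,-0.006,-2.5,-43.6,-1.1,0],[0,0,-0.006,-2.2,-43.6,-1.1,0],[0,0,-0.002,-3.2,-39.8,5.7,0],[0,0,-0.002,-3.1,-39.8,5.7,0],[0,0,-0.002,-3,-39.9,5.7,0],[0,0,-0.002,-2.9,-39.9,5.7,0],[0,0,-0.002,-2.8,-39.9,5.7,0],[0,0,-0.002,-2.7,-39.9,5.7,0],[0,0,-0.002,-2.6,-39.9,5.7,0]]
```

View pics/w11.png

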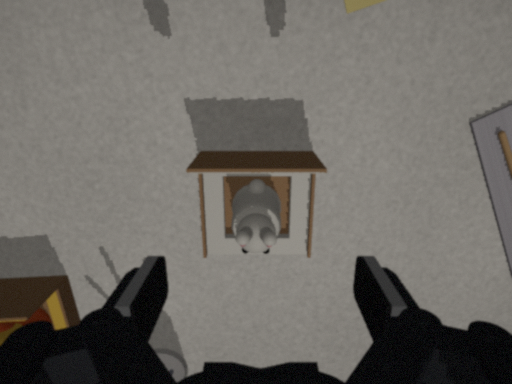

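Hare stands in its pocket facing out. Now the frog.

```bash
python3 -m creep '[[0,0,-0.006,-3,-43,0,0],[0,0,-0.006,-3,-43,0,0],[0,0,-0.006,-3,-44,0,0],[0,0,-0.006,-3,-44,0,0],[0,0,-0.006,-2,-44,0,0],[0,0,-0.002,-3,-40,5,0],[0,0,-0.002,-3,-40,5,0],[0,0,-0.002,-3,-40,5,0]]' && python3 -m creep '[[0,0,-0.002,-3,-40,5,0],[0,0,-0.002,-3,-40,5,0],[0,0,-0.002,-3,-40,5,0],[0,0,-0.002,-3,-40,5,0],[0,0,0,0,0,0,0],[0,0,0,0,0,0,0]]'
python3 - <<'E'
from h import *
o=get_obs();p,d=camera("wrist");cv2.imwrite("pics/w12.png",cv2.resize(p,None,fx=1.5,fy=1.5,interpolation=cv2.INTER_CUBIC))
C=cloud("wrist",d,o);C[d==0]=np.nan;np.save("pics/w12C.npy",C)
print(barrel(C,np.array([.468,-.079]),.024), o["clock"])
plan((.4675,-.0795,.044,84),vmax=30)
E
```

```text
clock: 20.55
position: [0.4741, 0.0756, 0.166]
ee_rot: [0.06, 0.998, -0.0, -0.0]
ft_force: [0.9, -0.4, -0.2]
grip_width: 0.999
clock: 21.15
position: [0.4674, -0.0834, 0.1462]
ee_rot: [0.057, 0.998, -0.0, -0.001]
ft_force: [0.2, 1.2, -1.3]
grip_width: 0.999
(array([ 0.4678288 , -0.07905953]), 588, np.float64(0.00013383715985349452)) 21.15
tilt [-0.0009  0.    ] p [ 0.4677 -0.0822  0.1464] yaw 83.57
4
[[0,0,-0.002,0.1,0.7,25.6,0],[0,0,-0.002,0.1,0.7,25.6,0],[0,0,-0.002,0.1,0.7,25.6,0],[0,0,-0.002,0.1,0.7,25.6,0]]
```

View pics/w12.png

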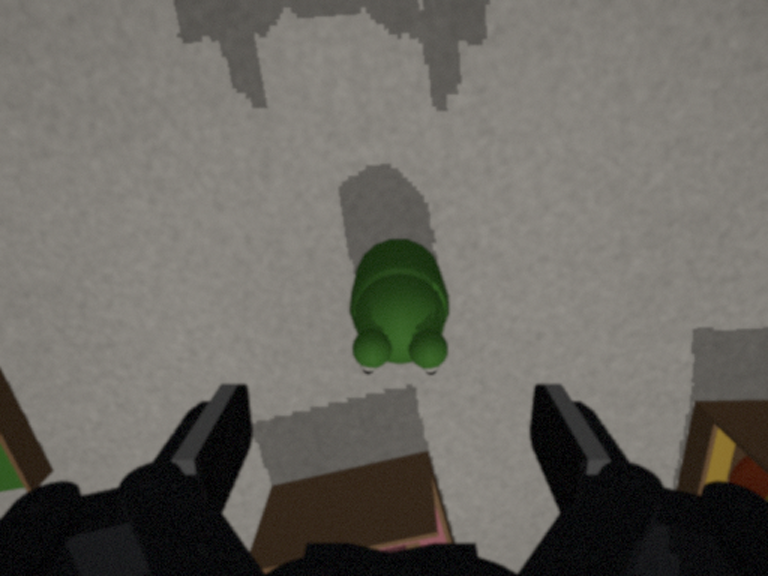

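```bash
python3 -m creep '[[0,0,0,0,2,25,0],[0,0,0,0,1,26,0],[0,0,0,0,0,26,0],[0,0,0,0,0,21,0],[0,0,0,0,0,4,0],[0,0,0,0,0,0,0]]'
python3 - <<'E'
from h import *
plan((.4677,-.079,.044,83.5))
E
```

```text
clock: 21.8
position: [0.468, -0.0786, 0.0446]
ee_rot: [0.055, 0.998, -0.0, -0.001]
ft_force: [1.1, 0.1, -0.3]
grip_width: 1.003
tilt [-0.0013 -0.    ] p [ 0.468  -0.0786  0.0446] yaw 83.67
1
[[0,0,0.003,0.3,-0.5,0.6,0]]
```

```bash
python3 -m creep '[[0,0,0,0,0,0,60],[0,0,0,0,0,0,85],[0,0,0,0,0,0,110],[0,0,0,0,0,0,180],[0,0,0,0,0,0,255],[0,0,0,0,0,0,255],[0,0,0,0,0,0,255]]' 30
python3 - <<'E'
from h import *
o=get_obs();print(o["grip_width"]*85)
plan((.4677,-.079,.15,83.5),(.527,-.375,.15,94.5),claw=255,vmax=42)
E
```

```text
clock: 22.5
position: [0.4688, -0.0794, 0.0458]
ee_rot: [0.056, 0.998, 0.0, 0.001]
ft_force: [-3.1, 0.2, 8.6]
grip_width: 0.551
46.87294763635083
tilt [0.0014 0.0006] p [ 0.4688 -0.0794  0.0458] yaw 83.59
11
[[0,0,0.001,0.4,0.1,-34.7,255],[0,0,0.001,0.4,0.1,-34.7,255],[0,0,0.001,0.4,0.1,-34.7,255],[0,0,-0.024,-11.6,-35.9,0,255],[0,0,-0.024,-10.7,-36.2,0,255],[0,0,-0.024,-9.8,-36.4,0,255],[0,0,-0.024,-8.9,-36.7,0,255],[0,0,-0.024,-8.1,-36.9,0,255],[0,0,-0.024,-7.2,-37,0,255],[0,0,-0.024,-6.3,-37.2,0,255],[0,0,-0.024,-5.4,-37.3,0,255]]
```

```bash
python3 -m creep '[[0,0,0,0,0,-22,255],[0,0,0,0,0,-40,255],[0,0,0,0,0,-42,255],[0,0,-0.024,-11,-36,0,255],[0,0,-0.024,-11,-36,0,255],[0,0,-0.024,-10,-36,0,255],[0,0,-0.024,-9,-37,0,255],[0,0,-0.024,-8,-37,0,255]]' && python3 -m creep '[[0,0,-0.024,-7,-37,0,255],[0,0,-0.024,-6,-37,0,255],[0,0,-0.024,-5,-37,0,255],[0,0,0,0,0,0,255],[0,0,0,0,0,0,255]]'
python3 - <<'E'
from h import *
o=get_obs();p,d=camera("wrist");C=cloud("wrist",d,o);np.save("pics/w13C.npy",C)
cv2.imwrite("pics/w13.png",p)
print(o["grip_width"],o["clock"]);plan((.527,-.375,.13,94.5),claw=255)
for v in (146,148,149,150,151,152,153,155,170): print(v,C[v,263].round(4))
for u in range(212,318,3): print(u,C[170,u].round(4)) if C[170,u,2]<.02 else 0
E
```

```text
clock: 23.3
position: [0.5058, -0.2656, 0.1492]
ee_rot: [-0.005, 1.0, 0.0, 0.0]
ft_force: [0.9, 0.2, -1.4]
grip_width: 0.556
clock: 23.8
position: [0.5266, -0.3754, 0.1485]
ee_rot: [-0.039, 0.999, 0.0, -0.0]
ft_force: [0.3, -0.1, -1.1]
grip_width: 0.554
0.5536357802285266 23.8
tilt [-0.0003  0.0007] p [ 0.527  -0.3742  0.1486] yaw 94.58
1
[[0,0,0.001,0.1,-0.8,18.6,255]]
146 [ 0.4907 -0.3757  0.0146]
148 [ 0.4925 -0.3755  0.0132]
149 [ 0.4933 -0.3754  0.0131]
150 [ 0.494  -0.3754  0.0138]
151 [ 0.495  -0.3753  0.0129]
152 [ 0.4978 -0.375   0.003 ]
153 [ 0.4985 -0.375   0.0039]
155 [ 0.5004 -0.3748  0.0023]
170 [ 0.5128 -0.3738  0.0034]
212 [ 0.5133 -0.4147  0.0139]
215 [ 0.5128 -0.4121  0.015 ]
218 [ 0.5132 -0.41    0.0129]
221 [ 0.5128 -0.4075  0.0136]
224 [ 0.5152 -0.406   0.004 ]
227 [ 0.5155 -0.4037  0.0025]
230 [ 0.5149 -0.4011  0.0039]
233 [ 0.5149 -0.3987  0.0031]
236 [ 0.5149 -0.3962  0.0024]
239 [ 0.5142 -0.3936  0.0041]
242 [ 0.5144 -0.3912  0.0029]
245 [ 0.5137 -0.3887  0.0045]
248 [ 0.5137 -0.3862  0.004 ]
251 [ 0.5137 -0.3837  0.0032]
254 [ 0.5133 -0.3812  0.0041]
257 [ 0.5133 -0.3788  0.0033]
260 [ 0.5129 -0.3763  0.0039]
263 [ 0.5128 -0.3738  0.0034]
266 [ 0.5126 -0.3713  0.0037]
269 [ 0.5122 -0.3689  0.0045]
272 [ 0.5121 -0.3664  0.0041]
275 [ 0.5117 -0.3639  0.0047]
278 [ 0.512  -0.3613  0.0027]
281 [ 0.5118 -0.3588  0.0031]
284 [ 0.5115 -0.3564  0.0032]
287 [ 0.5113 -0.3539  0.0032]
290 [ 0.5115 -0.3513  0.002 ]
293 [ 0.5108 -0.349   0.0039]
296 [ 0.5107 -0.3464  0.0034]
299 [ 0.5102 -0.3441  0.0046]
302 [ 0.5083 -0.3427  0.0113]
305 [ 0.5077 -0.3405  0.0128]
308 [ 0.5071 -0.3384  0.0144]
311 [ 0.5071 -0.3358  0.0136]
314 [ 0.507  -0.3334  0.0135]
317 [ 0.5064 -0.3313  0.0148]
```

View pics/w13.png

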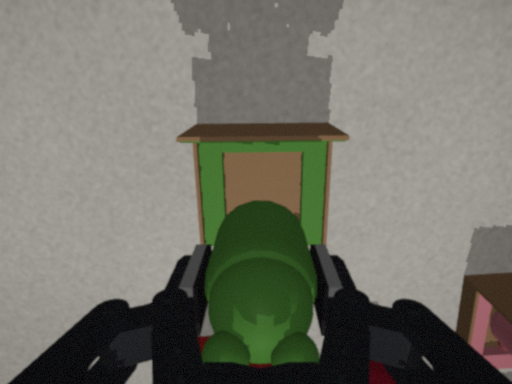

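```bash
python3 -m creep '[[0,0,0,0,0,25,255],[0,0,0,0,0,30,255],[0,0,0,0,0,25,255],[0,0,0,0,0,11,255],[0,0,0,0,0,4,255],[0,0,0,0,0,0,255],[0,0,0,0,0,0,255]]'
```

```text
clock: 24.55
position: [0.5278, -0.3749, 0.0552]
ee_rot: [-0.04, 0.999, -0.0, 0.001]
ft_force: [-0.9, -0.4, -1.4]
grip_width: 0.554
```

```bash
python3 -m creep '[[0,0,0,0,0.5,2,255],[0,0,0,0,0,2,255],[0,0,0,0,0,1,255],[0,0,0,0,0,1,255],[0,0,0,0,0,0,255]]'
```

```text
clock: 25.05
position: [0.5272, -0.3742, 0.0489]
ee_rot: [-0.04, 0.999, 0.0, 0.0]
ft_force: [-4.0, 3.9, 10.8]
grip_width: 0.547
```

```bash
python3 -m creep '[[0,0,0,0,0,0,108],[0,0,0,0,0,0,98],[0,0,0,0,0,0,88],[0,0,0,0,0,0,60],[0,0,0,0,0,0,40],[0,0,0,0,0,-5,40],[0,0,0,0,0,-25,40],[0,0,0,0,0,-40,30]]' && python3 -m creep '[[0,0,0,0,0,-40,0],[0,0,0,30,0,-30,0],[0,0,0,20,0,-20,0],[0,0,0,20,0,0,0],[0,0,0,0,0,0,0]]'
python3 - <<'E'
from h import *
o=get_obs();p,d=camera("wrist");cv2.imwrite("pics/w14.png",p)
t,dt=camera("top");s,ds=camera("side")
C=cloud("top",dt);C[dt==0]=np.nan;S=cloud("side",ds);S[ds==0]=np.nan
for k,c,r,a in (("chick",(.626,.141),.0225,-5.6),("piglet",(.645,-.118),.024,8),("hare",(.528,.412),.0215,-9),("frog",(.527,-.374),.024,4.6),("jar",(.711,-.26),.028,0),("pot",(.72,.27),.033,0)):
    print(k,barrel(C,np.array(c),r,.02),barrel(S,np.array(c),r,.022))
cv2.imwrite("pics/t14.png",cv2.resize(t[120:270,90:420],None,fx=2.4,fy=2.4,interpolation=cv2.INTER_CUBIC))
cv2.imwrite("pics/s14.png",cv2.resize(s[90:330,170:350],None,fx=2.5,fy=2.5,interpolation=cv2.INTER_CUBIC))
print(o["clock"])
E
```

```text
clock: 25.85
position: [0.5258, -0.3732, 0.1166]
ee_rot: [-0.04, 0.999, 0.001, -0.002]
ft_force: [1.2, -1.1, 0.5]
grip_width: 0.883
clock: 26.35
position: [0.4549, -0.3812, 0.2092]
ee_rot: [-0.038, 0.999, -0.0, 0.001]
ft_force: [-0.5, -0.4, 0.2]
grip_width: 1.001
chick (array([0.62540571, 0.14343554]), 31, np.float64(0.0016103471209057175)) (array([0.62832254, 0.14046353]), 87, np.float64(0.0014646100387425212))
piglet (array([ 0.64526071, -0.11730679]), 29, np.float64(0.0006176572074830973)) (array([ 0.64653236, -0.1180039 ]), 98, np.float64(0.0009622252759773492))
hare (array([0.52872992, 0.41064326]), 76, np.float64(0.0012331680203502855)) (array([0.52988618, 0.41094731]), 68, np.float64(0.0015221682047601246))
frog (array([ 0.52840264, -0.37323802]), 56, np.float64(0.0003413898477358443)) (array([ 0.52784463, -0.37373695]), 113, np.float64(0.0006780361251267145))
jar (array([ 0.71209479, -0.2615037 ]), 78, np.float64(0.0008670600317701276)) (array([ 0.70947349, -0.25966588]), 148, np.float64(0.0012826081148604816))
pot (array([0.72034367, 0.26890358]), 103, np.float64(0.004636989005538817)) (array([0.71902772, 0.27073075]), 86, np.float64(0.0019220448983651318))
26.35
```

View pics/w14.png

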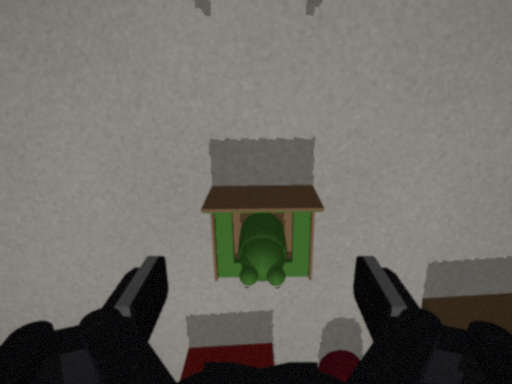

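View pics/t14.png

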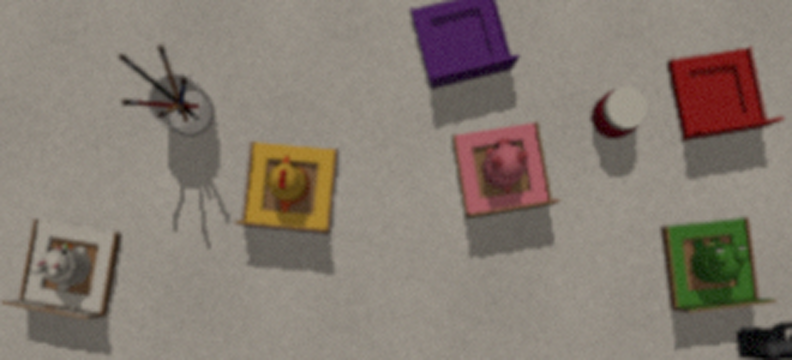

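View pics/s14.png

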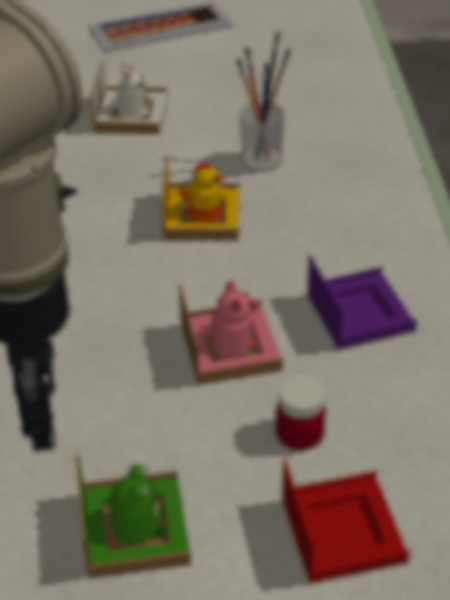

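All four stand upright in their own pockets, the jar and pot have not moved, and the arm is clear of everything.

```bash
python3 -c "
from workcell import *
print(hand_in())"
```

```text
the job is handed in; nothing more can be done
None
```

I packed the four figures in the order chick, piglet, hare, frog. Each was gripped across left and right, turned to match its carton, and lowered to light contact (about 8–11 N) before release. I handed in at about 26.5 s of the 112 s allowed.

- **Placing:** in the last top and side pictures all four stand upright in the right pockets, within about 3 mm of the pocket centres. The two cameras disagree by up to 3 mm on the chick.
- **Facing:** this was checked only by eye, in the wrist pictures after each release. All four face out of the open front, and I saw no visible turn. I did not measure the final angles.
- **Bystanders:** the paint jar and brush pot measure within 1 mm of where they started. The purple and red look-alike cartons were never approached.
- **Failed checks:** none failed, and the largest wrist force I saw reported was about 12 N.

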